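# Mirror the row of coffee tools onto the metal rack

### The job

A left-handed barista is taking over: move all four coffee tools from the wooden rack to the empty metal rack, one to a cell and in reverse order, so that the tool now farthest left (as the robot sees it) ends farthest right, and so on along the row. Stand each one upright on the floor of its cell and let go, without dropping or knocking over any of them, and do not shift the glass on the scale.

Things in the scene. Friction and masses are not known exactly. Their poses are not given: they have to be found in the camera images.
- tamper_mid (a point): Coffee tamper, 94 mm tall, standing upright: round steel foot 56 mm in diameter and 22 mm high, a thin neck, then a dark wooden handle from 30 mm to 94 mm above its underside, 32 to 34 mm in diameter between 42 and 88 mm up. About 0.3 kg. The point lies on its axis half-way up, 47 mm above its underside. Its z axis points up.
- cup_mid (a point): Dosing cup: open, empty round steel cup, 64 mm tall, 50 mm in diameter at the foot and 54 mm at the rim, wall 3 mm, no handle. About 0.14 kg. The point lies on its axis half-way up, 32 mm above its underside. Its z axis points up.
- leveller_mid (a point): Coffee leveller: a low solid puck 56 mm tall, steel disc 56 mm in diameter below, a black plastic grip 54 mm in diameter from 24 to 53 mm above its underside. About 0.28 kg. The point lies on its axis half-way up, 28 mm above its underside. Its z axis points up.
- shaker_mid (a point): Cocoa shaker: closed aluminium can 46 mm in diameter with a white domed plastic lid 48 mm in diameter from 70 mm up, 92 mm tall in all. About 0.18 kg. The point lies on its axis half-way up, 46 mm above its underside. Its z axis points up.
- steel_rack: Metal rack, empty, fixed, before or beyond the wooden rack. 86 mm (x) by 326 mm (y), origin at the centre of its underside on the counter. Four cells along its y axis, centres at y = +120, +40, -40, -120 mm, x = 0; +y is the left end as the robot sees it. Cell floors are 11 mm above the counter; cells 74 mm square inside, lips 6 mm wide, 6 mm above the floor.
- pad_tamper: Fixed light brown cork pad, 68 mm square, 3 mm thick, in the wooden rack: the tamper stands on it (within 5 mm of its centre) at the start. Origin at the centre of its underside; its top is 11 mm above the counter. The four pads lie in a row 80 mm apart along their y axes, +y to the left as the robot sees it, x across the row. Lips of this rack: top 14 mm above the counter.
- pad_cup: Fixed light brown cork pad, 68 mm square, 3 mm thick, in the wooden rack: the dosing cup stands on it (within 5 mm of its centre) at the start. Origin at the centre of its underside; its top is 11 mm above the counter. The four pads lie in a row 80 mm apart along their y axes, +y to the left as the robot sees it, x across the row. Lips of this rack: top 14 mm above the counter.
- pad_leveller: Fixed light brown cork pad, 68 mm square, 3 mm thick, in the wooden rack: the leveller stands on it (within 5 mm of its centre) at the start. Origin at the centre of its underside; its top is 11 mm above the counter. The four pads lie in a row 80 mm apart along their y axes, +y to the left as the robot sees it, x across the row. Lips of this rack: top 14 mm above the counter.
- pad_shaker: Fixed light brown cork pad, 68 mm square, 3 mm thick, in the wooden rack: the shaker stands on it (within 5 mm of its centre) at the start. Origin at the centre of its underside; its top is 11 mm above the counter. The four pads lie in a row 80 mm apart along their y axes, +y to the left as the robot sees it, x across the row. Lips of this rack: top 14 mm above the counter.
- glass_mid (a point): Bystander: an empty tapered drinking glass, 110 mm tall, 80 mm in diameter at the rim, standing on a black kitchen scale to the left of the racks. The point lies on its axis half-way up.
Things that resemble listed ones, but are neither listed nor needed, are in the scene too. Leave any red or turquoise look-alike of the part that bears leveller_mid alone.

How it is judged (in metres and radians):
At the end, for the whole second after the job is handed in: Each tool stands in the metal rack's cell that mirrors its old place in the row (1st from left becomes 4th, 2nd 3rd, and so on): axis within 16 mm of the cell's centre along each side, underside within 4 mm of the floor, upright within 0.08 rad, released, at rest (under 0.02 m/s) (((y of each of pad_cup, pad_leveller, pad_shaker in the frame of pad_tamper below 0 m and y of tamper_mid in the frame of steel_rack between -0.136 and -0.104 m) or (y of pad_cup in the frame of pad_tamper above 0 m and y of each of pad_leveller, pad_shaker in the frame of pad_tamper below 0 m and y of tamper_mid in the frame of steel_rack between -0.056 and -0.024 m) or (y of each of pad_cup, pad_shaker in the frame of pad_tamper below 0 m and y of pad_leveller in the frame of pad_tamper above 0 m and y of tamper_mid in the frame of steel_rack between -0.056 and -0.024 m) or (y of each of pad_cup, pad_leveller in the frame of pad_tamper below 0 m and y of pad_shaker in the frame of pad_tamper above 0 m and y of tamper_mid in the frame of steel_rack between -0.056 and -0.024 m) or (y of each of pad_cup, pad_leveller in the frame of pad_tamper above 0 m and y of pad_shaker in the frame of pad_tamper below 0 m and y of tamper_mid in the frame of steel_rack between 0.024 and 0.056 m) or (y of each of pad_cup, pad_shaker in the frame of pad_tamper above 0 m and y of pad_leveller in the frame of pad_tamper below 0 m and y of tamper_mid in the frame of steel_rack between 0.024 and 0.056 m) or (y of pad_cup in the frame of pad_tamper below 0 m and y of each of pad_leveller, pad_shaker in the frame of pad_tamper above 0 m and y of tamper_mid in the frame of steel_rack between 0.024 and 0.056 m) or (y of each of pad_cup, pad_leveller, pad_shaker in the frame of pad_tamper above 0 m and y of tamper_mid in the frame of steel_rack between 0.104 and 0.136 m)) and x of tamper_mid in the frame of steel_rack between -0.016 and 0.016 m and z of tamper_mid in the frame of steel_rack between 0.054 and 0.062 m and angle between each of tamper_mid, cup_mid, leveller_mid, shaker_mid's own z axis and vertical below 0.08 rad and linear speed of each of tamper, cup, leveller, shaker below 0.02 m/s and contact force between each of tamper, cup, leveller, shaker and the fingers below 0.1 N and ((y of each of pad_tamper, pad_leveller, pad_shaker in the frame of pad_cup below 0 m and y of cup_mid in the frame of steel_rack between -0.136 and -0.104 m) or (y of pad_tamper in the frame of pad_cup above 0 m and y of each of pad_leveller, pad_shaker in the frame of pad_cup below 0 m and y of cup_mid in the frame of steel_rack between -0.056 and -0.024 m) or (y of each of pad_tamper, pad_shaker in the frame of pad_cup below 0 m and y of pad_leveller in the frame of pad_cup above 0 m and y of cup_mid in the frame of steel_rack between -0.056 and -0.024 m) or (y of each of pad_tamper, pad_leveller in the frame of pad_cup below 0 m and y of pad_shaker in the frame of pad_cup above 0 m and y of cup_mid in the frame of steel_rack between -0.056 and -0.024 m) or (y of each of pad_tamper, pad_leveller in the frame of pad_cup above 0 m and y of pad_shaker in the frame of pad_cup below 0 m and y of cup_mid in the frame of steel_rack between 0.024 and 0.056 m) or (y of each of pad_tamper, pad_shaker in the frame of pad_cup above 0 m and y of pad_leveller in the frame of pad_cup below 0 m and y of cup_mid in the frame of steel_rack between 0.024 and 0.056 m) or (y of pad_tamper in the frame of pad_cup below 0 m and y of each of pad_leveller, pad_shaker in the frame of pad_cup above 0 m and y of cup_mid in the frame of steel_rack between 0.024 and 0.056 m) or (y of each of pad_tamper, pad_leveller, pad_shaker in the frame of pad_cup above 0 m and y of cup_mid in the frame of steel_rack between 0.104 and 0.136 m)) and x of cup_mid in the frame of steel_rack between -0.016 and 0.016 m and z of cup_mid in the frame of steel_rack between 0.039 and 0.047 m and ((y of each of pad_tamper, pad_cup, pad_shaker in the frame of pad_leveller below 0 m and y of leveller_mid in the frame of steel_rack between -0.136 and -0.104 m) or (y of pad_tamper in the frame of pad_leveller above 0 m and y of each of pad_cup, pad_shaker in the frame of pad_leveller below 0 m and y of leveller_mid in the frame of steel_rack between -0.056 and -0.024 m) or (y of each of pad_tamper, pad_shaker in the frame of pad_leveller below 0 m and y of pad_cup in the frame of pad_leveller above 0 m and y of leveller_mid in the frame of steel_rack between -0.056 and -0.024 m) or (y of each of pad_tamper, pad_cup in the frame of pad_leveller below 0 m and y of pad_shaker in the frame of pad_leveller above 0 m and y of leveller_mid in the frame of steel_rack between -0.056 and -0.024 m) or (y of each of pad_tamper, pad_cup in the frame of pad_leveller above 0 m and y of pad_shaker in the frame of pad_leveller below 0 m and y of leveller_mid in the frame of steel_rack between 0.024 and 0.056 m) or (y of each of pad_tamper, pad_shaker in the frame of pad_leveller above 0 m and y of pad_cup in the frame of pad_leveller below 0 m and y of leveller_mid in the frame of steel_rack between 0.024 and 0.056 m) or (y of pad_tamper in the frame of pad_leveller below 0 m and y of each of pad_cup, pad_shaker in the frame of pad_leveller above 0 m and y of leveller_mid in the frame of steel_rack between 0.024 and 0.056 m) or (y of each of pad_tamper, pad_cup, pad_shaker in the frame of pad_leveller above 0 m and y of leveller_mid in the frame of steel_rack between 0.104 and 0.136 m)) and x of leveller_mid in the frame of steel_rack between -0.016 and 0.016 m and z of leveller_mid in the frame of steel_rack between 0.035 and 0.043 m and ((y of each of pad_tamper, pad_cup, pad_leveller in the frame of pad_shaker below 0 m and y of shaker_mid in the frame of steel_rack between -0.136 and -0.104 m) or (y of pad_tamper in the frame of pad_shaker above 0 m and y of each of pad_cup, pad_leveller in the frame of pad_shaker below 0 m and y of shaker_mid in the frame of steel_rack between -0.056 and -0.024 m) or (y of each of pad_tamper, pad_leveller in the frame of pad_shaker below 0 m and y of pad_cup in the frame of pad_shaker above 0 m and y of shaker_mid in the frame of steel_rack between -0.056 and -0.024 m) or (y of each of pad_tamper, pad_cup in the frame of pad_shaker below 0 m and y of pad_leveller in the frame of pad_shaker above 0 m and y of shaker_mid in the frame of steel_rack between -0.056 and -0.024 m) or (y of each of pad_tamper, pad_cup in the frame of pad_shaker above 0 m and y of pad_leveller in the frame of pad_shaker below 0 m and y of shaker_mid in the frame of steel_rack between 0.024 and 0.056 m) or (y of each of pad_tamper, pad_leveller in the frame of pad_shaker above 0 m and y of pad_cup in the frame of pad_shaker below 0 m and y of shaker_mid in the frame of steel_rack between 0.024 and 0.056 m) or (y of pad_tamper in the frame of pad_shaker below 0 m and y of each of pad_cup, pad_leveller in the frame of pad_shaker above 0 m and y of shaker_mid in the frame of steel_rack between 0.024 and 0.056 m) or (y of each of pad_tamper, pad_cup, pad_leveller in the frame of pad_shaker above 0 m and y of shaker_mid in the frame of steel_rack between 0.104 and 0.136 m)) and x of shaker_mid in the frame of steel_rack between -0.016 and 0.016 m and z of shaker_mid in the frame of steel_rack between 0.053 and 0.061 m); the robot touches nothing.
It fails at once if a tool is knocked over (angle between any of tamper_mid, cup_mid, leveller_mid, shaker_mid's own z axis and vertical above 0.8 rad).
It fails at once if a tool is dropped (moves faster than 0.7 m/s with no finger on it) ((linear speed of tamper above 0.7 m/s and contact force between tamper and the fingers below 0.05 N) or (linear speed of cup above 0.7 m/s and contact force between cup and the fingers below 0.05 N) or (linear speed of leveller above 0.7 m/s and contact force between leveller and the fingers below 0.05 N) or (linear speed of shaker above 0.7 m/s and contact force between shaker and the fingers below 0.05 N)).
It fails at once if the glass on the scale is shifted by more than 15 mm or tipped (distance of glass_mid from where it was at the start of the episode above 0.015 m or angle between glass_mid's own z axis and vertical above 0.3 rad).
It also fails if it takes over 96 s, if anything falls off the work surface, if the arm or the gripper's body presses on something with over 40 N, if the wrist force passes 120 N, or if a joint passes its speed limit or range.

### The arm

A 7-joint arm with a two-finger parallel gripper is mounted at the origin on the work surface. World frame = base frame: x ahead of the robot, y to its left, z up, the work surface at z = 0. Lengths are in mm, angles in rad, forces in N, time in s.
With the tool pointing down it reaches from about 400 to 875 mm from the base axis. Payload 4.4 kg.
Tool frame: the origin (TCP) lies at the very end of the fingers, on their centre line; the grasp point (between the pads) lies 19 mm behind it (ctrl.grip_depth is the distance from the TCP to the grasp point, in mm); z points along the fingers, x is the direction in which the jaws open and shut, and the axes are right-handed (so a half turn about z gives the same grasp; the last joint's range is limited). The gripper opens to 85 mm and grips with 20 to 120 N. Pads are 22 mm wide; open, the fingers measure 114 mm over their backs; the gripper's body (76 mm by 85 mm) begins 54 mm behind the grasp point. The pads swing forward as they close: fully open they stand 13 mm farther back than shut.
Start: joints at [-1.2, 0.628, 0.038, 1.517, -0.027, 0.996, -0.02], TCP at [274.956, 588.996, 231.313] pointing down, gripper open.
Joint ranges: [-3.06, 3.06], [-0.37, 2.12], [-1.25, 1.32], [0.18, 2.47], [-1.1, 4.24], [0.23, 1.98], [-2.94, 2.94]. Speed limits (rad/s): [2.57, 2.57, 3.14, 3.14, 3.14, 3.14, 3.14].

### API

Orientations are given as [roll, pitch, yaw] about the fixed x, y, z axes, in that order (R = Rz(yaw) Ry(pitch) Rx(roll)).
In Python, from cell import ctrl gives the robot as it stands.
- The arm moves only by the shell command python3 -m creep 'ROWS'. ROWS is JSON, a list of rows, each an object with "hand": the opening, from 0 (shut) to 1 (fully open); "travel": the shift along the tool's x, y, z in cm, a list of three; "angular": the turn, a rotation vector about the tool's x, y, z in degrees, a list of three. In form: [{"hand": hand, "travel": [tx, ty, tz], "angular": [rx, ry, rz]}, ...]. A call has 1 to 20 rows; each row is the pose to reach, as a shift and turn from the pose measured when the call began, along the tool's axes at that moment; what a row does not reach only later rows make up. A row lasts 1/10 s, in which the tool goes at most 50 mm and 8.59 degrees, less where a joint would pass 70% of its speed; a pose out of reach is approached as far as the arm can. A call with a gripper value outside its range is refused whole. The fingers move at their own pace and stop on an object; the grip force is fixed at half the most. Time passes only in rows, so rows that repeat a pose let the fingers close. It gives the time, the measured TCP pose, the force and the opening at its end, in the units of the state.
- ctrl.read_state(): the state, without advancing time (a new reading comes with each control period).
- ctrl.get_image(name): name is "side" or "top" or "wrist"; returns a dict with "frame" (420x560x3 uint8, red, green, blue), "fx", "fy", "cx", "cy" (pixels), "origin" and "orientation" of the camera in the world. Camera axes: x right, y down, z forward; pixel columns grow to the right and rows downward; lengths in mm; the calibration is good to about 2 mm. A picture is of the moment at which its call begins. There is no depth.
- ctrl.finish_job(): hands the job in, once; it reports no verdict.
Trained networks look in the newest picture that a camera, given by its name, has taken for a name from the list of things; names that differ only in an ending like _2 or _b are one class to them, and where a whole thing is asked for, a point or a joint stands for the part that bears it (a point fixed in the world has none). Each returns a list of dicts, best first, with "confidence" (0 to 1); they miss things now and then, are a little off and sometimes report something else, mostly with a low value. They report only what shows in the picture. A call takes as long as a camera call. They do not tell look-alikes from the thing itself.
- ctrl.regions_of(camera, thing): "region" (420x560 bool, what is visible of it).
- ctrl.spot_point(camera, thing): "at" ([x, y, z] in mm, in world coordinates, good to about 4 mm: a listed point, or the origin of a listed thing).
The state is a dict: "clock": time; "qpos": joint angles; "qd": joint speeds; "tau": joint torques, N m; "eef_pos": TCP position; "tool_rot": TCP orientation; "force": force on the tool from outside, world axes, zero at the start; "torque": the same for the moment, N m; "width": finger opening in mm.
Only numpy, scipy, OpenCV 4.12 (cv2) and the standard library are available. Lean on these libraries where they do the work, as an engineer would, in place of code of your own. Each camera call takes 0.05 s, during which the arm holds its last target. There are 200 camera calls.

## Working session

There is one attempt and no reset: what is moved stays moved. The work goes in short steps, Python scripts to look and compute and a shell command to move; the robot and the scene stay as the last step left them, time stands still between calls to the robot, and variables do not carry over. Pictures are saved under pics/ and viewed, about 12 in all and at most 16, crops included, and the job is handed in when it is done.

```bash
mkdir -p pics; python3 - <<'E'
from cell import ctrl
import cv2
s=ctrl.read_state(); print(s['clock'],s['eef_pos'],s['tool_rot'],s['width'],s['force'])
for c in ('top','side'):
    im=ctrl.get_image(c); cv2.imwrite(f'pics/{c}0.png',im['frame'][:,:,::-1]); print(c,im['origin'],im['orientation'],im['fx'])
    for t in 'tamper_mid cup_mid leveller_mid shaker_mid steel_rack pad_tamper pad_cup pad_leveller pad_shaker glass_mid'.split():
        print(t,[([round(float(v)) for v in d['at']],round(d['confidence'],2)) for d in ctrl.spot_point(c,t)])
E
```

```text
0.0 [274.68109506 588.41941427 230.40258744] [3.14156768e+00 1.87689349e-03 1.13399391e+00] 85.37277161307375 [ 0.38487583  1.41421262 -0.4790881 ]
top [497.99721488 125.01927138 854.50258882] [-3.01797566 -0.01299183 -1.58027421] 405.15174769836045
tamper_mid [([643, 87, 58], 0.9)]
cup_mid [([646, -75, 40], 0.71), ([638, 12, 40], 0.69), ([647, -75, 4], 0.45)]
leveller_mid [([650, -73, 39], 0.94), ([737, -162, 26], 0.8), ([638, -194, 29], 0.74)]
shaker_mid [([636, 169, 58], 0.87), ([470, 434, 78], 0.4)]
steel_rack [([457, -19, 2], 0.67), ([650, -74, 7], 0.51)]
pad_tamper [([643, 85, 10], 0.71)]
pad_cup [([643, 7, 6], 0.86)]
pad_leveller [([646, -76, 9], 0.67), ([639, 88, 11], 0.59)]
pad_shaker [([640, 170, 7], 0.63)]
glass_mid [([470, 433, 78], 0.81)]
side [ 346.74006903 -507.54743768  717.41062549] [-2.31086182  0.01488077 -0.35650091] 455.226213054922
tamper_mid [([642, 83, 61], 0.8)]
cup_mid [([638, 10, 45], 0.96), ([637, 169, 57], 0.48)]
leveller_mid [([652, -74, 38], 0.93), ([739, -158, 26], 0.84)]
shaker_mid [([638, 168, 54], 0.6)]
steel_rack [([462, -17, -2], 0.64)]
pad_tamper [([636, 88, 8], 0.5)]
pad_cup [([640, 7, 7], 0.69)]
pad_leveller []
pad_shaker [([640, 169, 10], 0.66)]
glass_mid [([475, 435, 79], 0.73)]
```

View pics/top0.png

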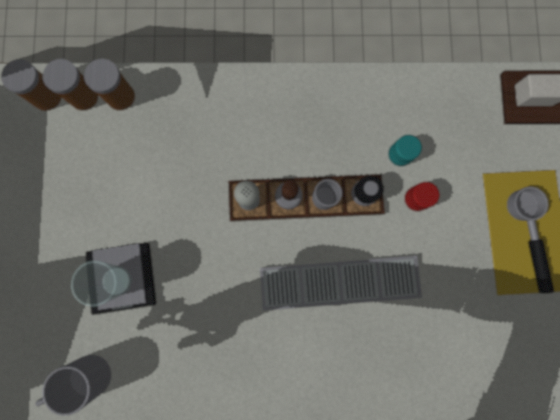

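View pics/side0.png

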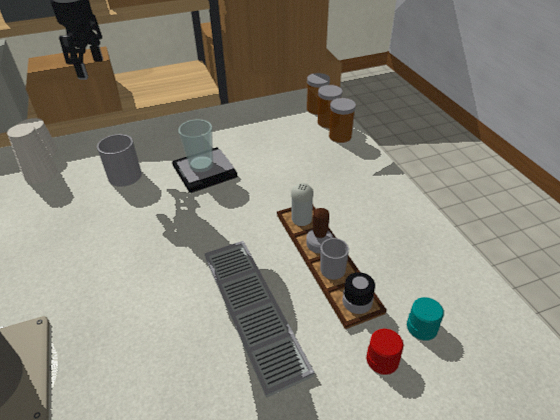

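The top view has the wooden rack at about (229–383, 178–220). From the left it holds the shaker (248,195), tamper (290,190), cup (327,193) and leveller (370,190), with the red and teal look-alikes to its right. The empty metal rack is at (263–420, 256–308). The side view shows the same order. I'll refine the rack's pose next.

```bash
cat > h.py <<'E'
from cell import ctrl
import cv2, numpy as np
from scipy.spatial.transform import Rotation as R
def toplane(im,uv,z):
    uv=np.atleast_2d(uv).astype(float)
    d=np.c_[(uv[:,0]-im['cx'])/im['fx'],(uv[:,1]-im['cy'])/im['fy'],np.ones(len(uv))]
    d=d@R.from_euler('xyz',im['orientation']).as_matrix().T
    o=np.array(im['origin']); return (o+d*((z-o[2])/d[:,2])[:,None])[:,:2]
def rackfit(c,z=17):
    im=ctrl.get_image(c)
    for d in ctrl.regions_of(c,'steel_rack')[:2]:
        m=d['region'].astype(np.uint8); cs=max(cv2.findContours(m,0,1)[0],key=cv2.contourArea)
        r=cv2.minAreaRect(toplane(im,cs[:,0],z).astype(np.float32))
        print(c,round(d['confidence'],2),m.sum(),np.round(r[0],1),np.round(r[1],1),round(r[2],2))
def goto(*p,yaw=None):
    s=ctrl.read_state(); r=R.from_euler('xyz',s['tool_rot'])
    print('now',np.round(s['eef_pos'],1),np.round(np.degrees(s['tool_rot']),1),'w',round(s['width'],1),'F',np.round(s['force'],1),'t',s['clock'])
    for q in p:
        print('to',q,'travel cm',np.round(r.inv().apply(np.array(q)-s['eef_pos'])/10,2),end=' ')
        if yaw is not None: print('ang',np.round((r.inv()*R.from_euler('xyz',[np.pi,0,yaw])).as_rotvec(degrees=True),1))
        else: print()
E
python3 - <<'E'
from h import *
rackfit('top'); rackfit('side')
goto([642,85,250],yaw=.03)
goto([637,169,250],yaw=.03)
E
```

```text
top 0.86 6756 [462.  -18.7] [ 86.3 326. ] 3.93
top 0.65 576 [644.3  85. ] [55.8 54.8] 26.26
side 0.81 7721 [463.2 -22.5] [ 91.3 337.4] 3.57
now [275.  589.  231.3] [-180.   -0.   65.] w 85.5 F [-0.4  0.1 -0.1] t 1.3
to [642, 85, 250] travel cm [-30.14  54.58  -1.87] ang [-0.   0.  63.3]
now [275.  589.  231.3] [-180.   -0.   65.] w 85.5 F [-0.4  0.1 -0.1] t 1.3
to [637, 169, 250] travel cm [-22.74  50.57  -1.87] ang [-0.   0.  63.3]
```

```bash
python3 -m creep '[{"hand":1,"travel":[-6,12,-1.9],"angular":[0,0,15]},{"hand":1,"travel":[-22.7,50.6,-1.9],"angular":[0,0,62]},{"hand":1,"travel":[-22.7,50.6,-1.9],"angular":[0,0,62]},{"hand":1,"travel":[-22.7,50.6,-1.9],"angular":[0,0,62]},{"hand":1,"travel":[-22.7,50.6,-1.9],"angular":[0,0,62]},{"hand":1,"travel":[-22.7,50.6,-1.9],"angular":[0,0,62]},{"hand":1,"travel":[-22.7,50.6,-1.9],"angular":[0,0,62]},{"hand":1,"travel":[-22.7,50.6,-1.9],"angular":[0,0,62]},{"hand":1,"travel":[-22.7,50.6,-1.9],"angular":[0,0,62]},{"hand":1,"travel":[-22.7,50.6,-1.9],"angular":[0,0,62]},{"hand":1,"travel":[-22.7,50.6,-1.9],"angular":[0,0,62]},{"hand":1,"travel":[-22.7,50.6,-1.9],"angular":[0,0,62]},{"hand":1,"travel":[-22.7,50.6,-1.9],"angular":[0,0,62]},{"hand":1,"travel":[-22.7,50.6,-1.9],"angular":[0,0,62]},{"hand":1,"travel":[-22.7,50.6,-1.9],"angular":[0,0,62]},{"hand":1,"travel":[-22.7,50.6,-1.9],"angular":[0,0,62]},{"hand":1,"travel":[-22.7,50.6,-1.9],"angular":[0,0,62]},{"hand":1,"travel":[-22.7,50.6,-1.9],"angular":[0,0,62]}]'
python3 - <<'E'
from h import *
im=ctrl.get_image('wrist'); cv2.imwrite('pics/w1.png',im['frame'][:,:,::-1])
for t in 'tamper_mid cup_mid leveller_mid shaker_mid pad_shaker steel_rack'.split():
    print(t,[([round(float(v)) for v in d['at']],round(d['confidence'],2)) for d in ctrl.spot_point('wrist',t)])
goto([637,169,110],[637,169,42],yaw=.05)
E
```

```text
clock: 3.1
eef_pos: [637.1, 170.0, 250.4]
tool_rot: [-3.141, -0.0, 0.053]
force: [0.5, 0.1, 0.4]
width: 85.4
tamper_mid [([645, 85, 60], 0.72)]
cup_mid [([642, 12, 43], 0.55)]
leveller_mid [([644, -76, 39], 0.6)]
shaker_mid []
pad_shaker []
steel_rack [([465, -21, -3], 0.8)]
now [637.4 169.2 250.3] [180.   0.   3.] w 85.5 F [0.  0.1 0. ] t 3.45
to [637, 169, 110] travel cm [-0.04  0.02 14.03] ang [0.  0.  0.1]
to [637, 169, 42] travel cm [-4.000e-02  2.000e-02  2.083e+01] ang [0.  0.  0.1]
```

View pics/w1.png

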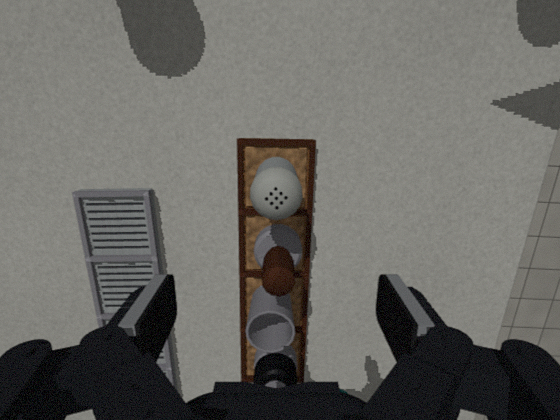

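The wrist view shows the shaker lid at (276,195), centred between the fingers (165 and 385), so I'll go down and grip it.

```bash
python3 -m creep '[{"hand":1,"travel":[0,0,5],"angular":[0,0,0]},{"hand":1,"travel":[0,0,9],"angular":[0,0,0]},{"hand":1,"travel":[0,0,12],"angular":[0,0,0]},{"hand":1,"travel":[0,0,15],"angular":[0,0,0]},{"hand":1,"travel":[0,0,17],"angular":[0,0,0]},{"hand":1,"travel":[0,0,19],"angular":[0,0,0]},{"hand":1,"travel":[0,0,20.5],"angular":[0,0,0]},{"hand":1,"travel":[0,0,20.5],"angular":[0,0,0]},{"hand":1,"travel":[0,0,20.5],"angular":[0,0,0]},{"hand":0.7,"travel":[0,0,20.5],"angular":[0,0,0]},{"hand":0.5,"travel":[0,0,20.5],"angular":[0,0,0]},{"hand":0,"travel":[0,0,20.5],"angular":[0,0,0]},{"hand":0,"travel":[0,0,20.5],"angular":[0,0,0]},{"hand":0,"travel":[0,0,20.5],"angular":[0,0,0]},{"hand":0,"travel":[0,0,20.5],"angular":[0,0,0]},{"hand":0,"travel":[0,0,20.5],"angular":[0,0,0]},{"hand":0,"travel":[0,0,20.5],"angular":[0,0,0]}]'
python3 - <<'E'
from h import *
# place at -120 cell: (470,-139)
s=ctrl.read_state(); z=s['eef_pos'][2]
goto([637,169,z+140],[470,-139,z+140],[470,-139,z+5])
E
```

```text
clock: 5.15
eef_pos: [638.1, 169.4, 46.7]
tool_rot: [-3.141, -0.002, 0.052]
force: [-0.5, 0.4, 5.3]
width: 45.7
now [638.1 169.4  46.7] [-1.8e+02 -1.0e-01  3.0e+00] w 45.7 F [-0.5  0.4  5.3] t 5.15
to [637, 169, np.float64(186.6911578610717)] travel cm [ -0.09   0.02 -14.  ] 
to [470, -139, np.float64(186.6911578610717)] travel cm [-18.36  29.92 -14.05] 
to [470, -139, np.float64(51.691157861071694)] travel cm [-18.38  29.92  -0.55]
```

```bash
python3 -m creep '[{"hand":0,"travel":[0,0,-1],"angular":[0,0,0]},{"hand":0,"travel":[0,0,-4],"angular":[0,0,0]},{"hand":0,"travel":[0,0,-8],"angular":[0,0,0]},{"hand":0,"travel":[0,0,-12],"angular":[0,0,0]},{"hand":0,"travel":[0,0,-14],"angular":[0,0,0]},{"hand":0,"travel":[-1,1.6,-14],"angular":[0,0,0]},{"hand":0,"travel":[-3,5,-14],"angular":[0,0,0]},{"hand":0,"travel":[-5,8.2,-14],"angular":[0,0,0]},{"hand":0,"travel":[-7,11.5,-14],"angular":[0,0,0]},{"hand":0,"travel":[-9,14.8,-14],"angular":[0,0,0]},{"hand":0,"travel":[-11,18,-14],"angular":[0,0,0]},{"hand":0,"travel":[-13,21.3,-14],"angular":[0,0,0]},{"hand":0,"travel":[-15,24.5,-14],"angular":[0,0,0]},{"hand":0,"travel":[-17,27.7,-14],"angular":[0,0,0]},{"hand":0,"travel":[-18.4,29.9,-14],"angular":[0,0,0]},{"hand":0,"travel":[-18.4,29.9,-14],"angular":[0,0,0]},{"hand":0,"travel":[-18.4,29.9,-14],"angular":[0,0,0]},{"hand":0,"travel":[-18.4,29.9,-12],"angular":[0,0,0]},{"hand":0,"travel":[-18.4,29.9,-9],"angular":[0,0,0]},{"hand":0,"travel":[-18.4,29.9,-7],"angular":[0,0,0]}]'
python3 - <<'E'
from h import *
rackfit('top')
for c in ('top','side','wrist'):
    im=ctrl.get_image(c); cv2.imwrite(f'pics/{c}2.png',im['frame'][:,:,::-1])
    print(c,[([round(float(v)) for v in d['at']],round(d['confidence'],2)) for d in ctrl.spot_point(c,'shaker_mid')])
goto([470,-139,48])
E
```

```text
clock: 7.15
eef_pos: [470.3, -137.0, 115.2]
tool_rot: [-3.14, -0.002, 0.054]
force: [-0.1, -0.6, -2.1]
width: 45.2
top 0.56 6172 [462.2 -18.2] [ 88.7 326.1] 4.62
top []
side [([472, -142, 126], 0.95)]
wrist []
now [ 470.6 -138.8  117.3] [-180.    -0.2    3. ] w 45.3 F [ 0.2  0.1 -2.2] t 7.55
to [470, -139, 48] travel cm [-0.09  0.02  6.93]
```

View pics/side2.png

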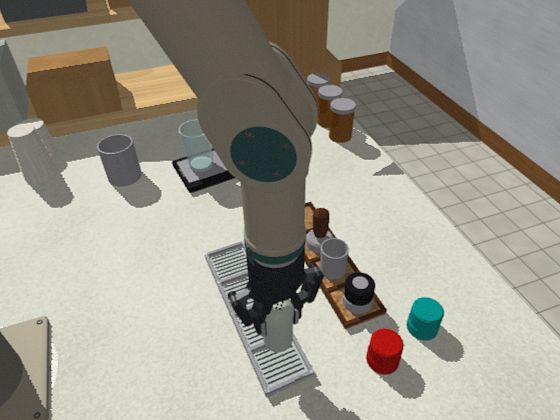

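The shaker is held upright over the right-hand end cell, at about (280,325) in the side view. Lowering it now.

```bash
python3 -m creep '[{"hand":0,"travel":[-0.1,0,2],"angular":[0,0,0]},{"hand":0,"travel":[-0.1,0,4],"angular":[0,0,0]},{"hand":0,"travel":[-0.1,0,5.5],"angular":[0,0,0]},{"hand":0,"travel":[-0.1,0,6.2],"angular":[0,0,0]},{"hand":0,"travel":[-0.1,0,6.6],"angular":[0,0,0]},{"hand":0,"travel":[-0.1,0,6.8],"angular":[0,0,0]},{"hand":0,"travel":[-0.1,0,6.9],"angular":[0,0,0]},{"hand":0,"travel":[-0.1,0,7.0],"angular":[0,0,0]},{"hand":0,"travel":[-0.1,0,7.0],"angular":[0,0,0]},{"hand":0,"travel":[-0.1,0,7.0],"angular":[0,0,0]},{"hand":0,"travel":[-0.1,0,7.0],"angular":[0,0,0]}]'

```

```text
clock: 8.65
eef_pos: [470.1, -138.8, 47.5]
tool_rot: [3.141, -0.004, 0.052]
force: [0.3, -0.5, -1.6]
width: 45.3
```

```bash
python3 -m creep '[{"hand":0,"travel":[0,0,0.1],"angular":[0,0,0]},{"hand":0,"travel":[0,0,0.1],"angular":[0,0,0]},{"hand":0,"travel":[0,0,0.1],"angular":[0,0,0]}]'

```

```text
clock: 8.95
eef_pos: [470.2, -138.9, 46.7]
tool_rot: [3.141, -0.005, 0.052]
force: [0.0, -0.7, 1.1]
width: 45.3
```

```bash
python3 -m creep '[{"hand":0.6,"travel":[0,0,0.1],"angular":[0,0,0]},{"hand":0.7,"travel":[0,0,0],"angular":[0,0,0]},{"hand":0.9,"travel":[0,0,0],"angular":[0,0,0]},{"hand":1,"travel":[0,0,0],"angular":[0,0,0]},{"hand":1,"travel":[0,0,0],"angular":[0,0,0]},{"hand":1,"travel":[0,0,-3],"angular":[0,0,0]},{"hand":1,"travel":[0,0,-7],"angular":[0,0,0]},{"hand":1,"travel":[0,0,-11],"angular":[0,0,0]},{"hand":1,"travel":[0,0,-14],"angular":[0,0,0]},{"hand":1,"travel":[0,0,-16],"angular":[0,0,0]}]'
python3 - <<'E'
from h import *
goto([642.5,85,205],[642.5,85,57])
E
```

```text
clock: 9.95
eef_pos: [470.1, -139.2, 209.1]
tool_rot: [3.141, -0.007, 0.052]
force: [0.1, -0.7, -0.3]
width: 85.9
now [ 470.1 -139.2  209.1] [179.9  -0.4   3. ] w 85.9 F [ 0.1 -0.7 -0.3] t 9.95
to [642.5, 85, 205] travel cm [ 18.38 -21.49   0.52] 
to [642.5, 85, 57] travel cm [ 18.27 -21.5   15.32]
```

```bash
python3 -m creep '[{"hand":1,"travel":[2,-2.5,0],"angular":[0,-0.4,0]},{"hand":1,"travel":[5,-6,0],"angular":[0,-0.4,0]},{"hand":1,"travel":[8,-9.5,0],"angular":[0,-0.4,0]},{"hand":1,"travel":[11,-13,0],"angular":[0,-0.4,0]},{"hand":1,"travel":[14,-16.5,0],"angular":[0,-0.4,0]},{"hand":1,"travel":[17,-20,0],"angular":[0,-0.4,0]},{"hand":1,"travel":[18.4,-21.5,0],"angular":[0,-0.4,0]},{"hand":1,"travel":[18.4,-21.5,0],"angular":[0,-0.4,0]},{"hand":1,"travel":[18.4,-21.5,0],"angular":[0,-0.4,0]}]'
python3 - <<'E'
from h import *
for c in ('top','side','wrist'):
    im=ctrl.get_image(c); cv2.imwrite(f'pics/{c}3.png',im['frame'][:,:,::-1])
    for t in ('tamper_mid','shaker_mid','cup_mid'):
        print(c,t,[([round(float(v)) for v in d['at']],round(d['confidence'],2)) for d in ctrl.spot_point(c,t)])
goto([642.5,85,57],yaw=.05)
E
```

```text
clock: 10.85
eef_pos: [642.0, 84.7, 209.6]
tool_rot: [3.14, 0.001, 0.052]
force: [0.6, -1.1, -0.9]
width: 85.3
top tamper_mid []
top shaker_mid []
top cup_mid []
side tamper_mid [([642, 83, 59], 0.79), ([639, 9, 6], 0.24)]
side shaker_mid [([469, -140, 54], 0.96)]
side cup_mid [([637, 11, 43], 0.97), ([465, -16, -1], 0.41)]
wrist tamper_mid [([642, 85, 59], 0.56)]
wrist shaker_mid []
wrist cup_mid [([642, 12, 44], 0.67)]
now [642.7  85.1 210.3] [179.9  -0.    3. ] w 85.5 F [ 0.  -0.7  0.3] t 11.45
to [642.5, 85, 57] travel cm [-3.000e-02 -1.000e-02  1.533e+01] ang [ 0.1 -0.   0.1]
```

View pics/wrist3.png

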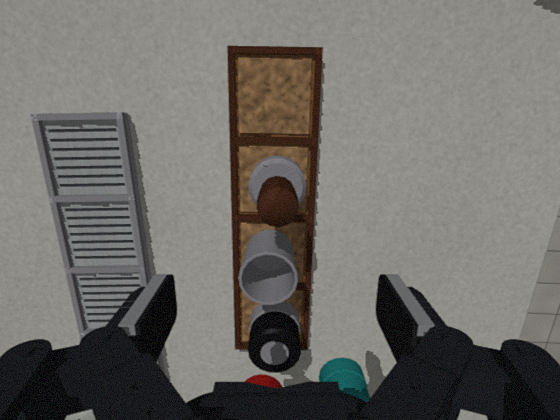

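View pics/side3.png

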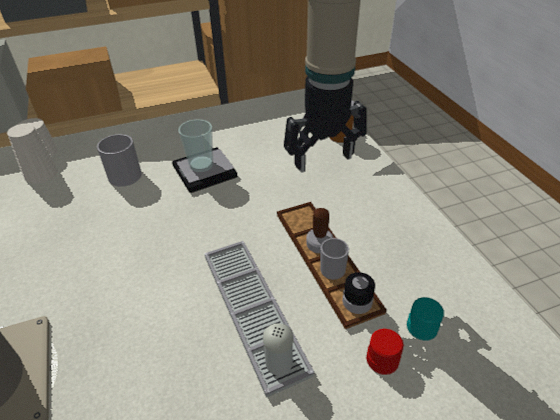

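The shaker stands upright in the right end cell (side view, 278,350). The tamper handle (277,200 in the wrist view) is centred between the fingers. Gripping it now.

```bash
python3 -m creep '[{"hand":1,"travel":[0,0,4],"angular":[0,0,0]},{"hand":1,"travel":[0,0,7],"angular":[0,0,0]},{"hand":1,"travel":[0,0,10],"angular":[0,0,0]},{"hand":1,"travel":[0,0,12],"angular":[0,0,0]},{"hand":1,"travel":[0,0,14],"angular":[0,0,0]},{"hand":1,"travel":[0,0,15.3],"angular":[0,0,0]},{"hand":1,"travel":[0,0,15.3],"angular":[0,0,0]},{"hand":1,"travel":[0,0,15.3],"angular":[0,0,0]},{"hand":0.7,"travel":[0,0,15.3],"angular":[0,0,0]},{"hand":0.5,"travel":[0,0,15.3],"angular":[0,0,0]},{"hand":0.4,"travel":[0,0,15.3],"angular":[0,0,0]},{"hand":0,"travel":[0,0,15.3],"angular":[0,0,0]},{"hand":0,"travel":[0,0,15.3],"angular":[0,0,0]},{"hand":0,"travel":[0,0,15.3],"angular":[0,0,0]},{"hand":0,"travel":[0,0,15.3],"angular":[0,0,0]},{"hand":0,"travel":[0,0,15.3],"angular":[0,0,0]},{"hand":0,"travel":[0,0,15.3],"angular":[0,0,0]}]'
python3 - <<'E'
from h import *
s=ctrl.read_state(); z=s['eef_pos'][2]
goto([465,-59,z+130],[465,-59,z+5],yaw=.05)
E
```

```text
clock: 13.15
eef_pos: [643.4, 85.0, 58.1]
tool_rot: [3.141, -0.002, 0.052]
force: [0.4, 0.9, 5.1]
width: 32.5
now [643.4  85.   58.1] [ 1.8e+02 -1.0e-01  3.0e+00] w 32.5 F [0.4 0.9 5.1] t 13.15
to [465, -59, np.float64(188.07407189030923)] travel cm [-18.54  13.46 -13.03] ang [ 0.  -0.1  0.1]
to [465, -59, np.float64(63.07407189030922)] travel cm [-18.56  13.46  -0.53] ang [ 0.  -0.1  0.1]
```

```bash
python3 -m creep '[{"hand":0,"travel":[0,0,-1],"angular":[0,0,0]},{"hand":0,"travel":[0,0,-4],"angular":[0,0,0]},{"hand":0,"travel":[0,0,-8],"angular":[0,0,0]},{"hand":0,"travel":[0,0,-11],"angular":[0,0,0]},{"hand":0,"travel":[0,0,-13],"angular":[0,0,0]},{"hand":0,"travel":[-1.4,1,-13],"angular":[0,0,0]},{"hand":0,"travel":[-4,2.9,-13],"angular":[0,0,0]},{"hand":0,"travel":[-7,5.1,-13],"angular":[0,0,0]},{"hand":0,"travel":[-10,7.3,-13],"angular":[0,0,0]},{"hand":0,"travel":[-13,9.4,-13],"angular":[0,0,0]},{"hand":0,"travel":[-16,11.6,-13],"angular":[0,0,0]},{"hand":0,"travel":[-18,13,-13],"angular":[0,0,0]},{"hand":0,"travel":[-18.5,13.5,-13],"angular":[0,0,0]},{"hand":0,"travel":[-18.5,13.5,-13],"angular":[0,0,0]},{"hand":0,"travel":[-18.5,13.5,-13],"angular":[0,0,0]},{"hand":0,"travel":[-18.5,13.5,-10],"angular":[0,0,0]},{"hand":0,"travel":[-18.5,13.5,-7],"angular":[0,0,0]},{"hand":0,"travel":[-18.5,13.5,-5],"angular":[0,0,0]},{"hand":0,"travel":[-18.5,13.5,-4],"angular":[0,0,0]},{"hand":0,"travel":[-18.5,13.5,-4],"angular":[0,0,0]}]'
python3 - <<'E'
from h import *
for c in ('side','wrist'):
    im=ctrl.get_image(c); cv2.imwrite(f'pics/{c}4.png',im['frame'][:,:,::-1])
    for t in ('tamper_mid','shaker_mid'):
        print(c,t,[([round(float(v)) for v in d['at']],round(d['confidence'],2)) for d in ctrl.spot_point(c,t)])
goto([464.6,-59,59],yaw=.05)
E
```

```text
clock: 15.15
eef_pos: [465.7, -58.6, 96.6]
tool_rot: [3.141, -0.0, 0.053]
force: [-0.9, 0.7, -2.6]
width: 32.1
side tamper_mid [([466, -62, 98], 0.83)]
side shaker_mid [([472, -140, 54], 0.95), ([465, -61, 96], 0.36)]
wrist tamper_mid [([468, -62, 102], 0.83)]
wrist shaker_mid []
now [466.4 -59.3  98.7] [180.   -0.2   3. ] w 31.7 F [-0.7 -0.2 -2.5] t 15.45
to [464.6, -59, 59] travel cm [-0.19 -0.05  3.97] ang [ 0.  -0.2  0.1]
```

View pics/side4.png

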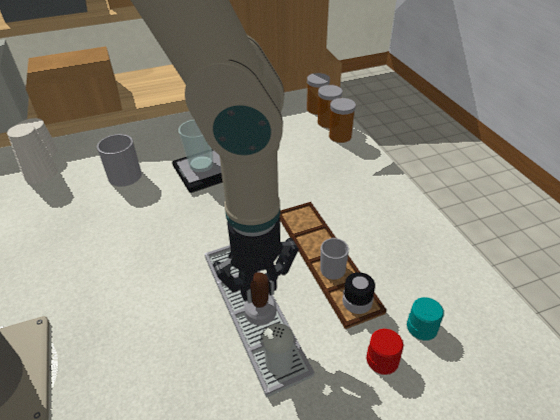

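The tamper is held upright at (262,295), above the third cell and clear of the shaker. Lowering it now.

```bash
python3 -m creep '[{"hand":0,"travel":[-0.2,-0.1,1.5],"angular":[0,-0.2,0]},{"hand":0,"travel":[-0.2,-0.1,2.7],"angular":[0,-0.2,0]},{"hand":0,"travel":[-0.2,-0.1,3.4],"angular":[0,-0.2,0]},{"hand":0,"travel":[-0.2,-0.1,3.8],"angular":[0,-0.2,0]},{"hand":0,"travel":[-0.2,-0.1,4.0],"angular":[0,-0.2,0]},{"hand":0,"travel":[-0.2,-0.1,4.1],"angular":[0,-0.2,0]},{"hand":0,"travel":[-0.2,-0.1,4.1],"angular":[0,-0.2,0]},{"hand":0,"travel":[-0.2,-0.1,4.1],"angular":[0,-0.2,0]}]'

```

```text
clock: 16.25
eef_pos: [464.8, -58.6, 58.1]
tool_rot: [3.141, -0.001, 0.052]
force: [-0.5, -0.5, 0.1]
width: 32.0
```

Nearly zero force at the original grasp height, so it's on the floor. Releasing.

```bash
python3 -m creep '[{"hand":0,"travel":[0,0,0.1],"angular":[0,0,0]},{"hand":0.45,"travel":[0,0,0.1],"angular":[0,0,0]},{"hand":0.55,"travel":[0,0,0],"angular":[0,0,0]},{"hand":0.8,"travel":[0,0,0],"angular":[0,0,0]},{"hand":1,"travel":[0,0,0],"angular":[0,0,0]},{"hand":1,"travel":[0,0,0],"angular":[0,0,0]},{"hand":1,"travel":[0,0,-3],"angular":[0,0,0]},{"hand":1,"travel":[0,0,-7],"angular":[0,0,0]},{"hand":1,"travel":[0,0,-11],"angular":[0,0,0]},{"hand":1,"travel":[0,0,-14],"angular":[0,0,0]},{"hand":1,"travel":[0,0,-14],"angular":[0,0,0]}]'
python3 - <<'E'
from h import *
goto([639,11,200],yaw=.05)
E
```

```text
clock: 17.35
eef_pos: [467.2, -58.8, 201.6]
tool_rot: [3.14, -0.009, 0.052]
force: [-0.5, -0.1, -0.2]
width: 85.3
now [467.2 -58.8 201.6] [179.9  -0.5   3. ] w 85.3 F [-0.5 -0.1 -0.2] t 17.35
to [639, 11, 200] travel cm [17.52 -6.07  0.31] ang [ 0.1 -0.5  0.1]
```

```bash
python3 -m creep '[{"hand":1,"travel":[3,-1,0],"angular":[0,-0.5,0]},{"hand":1,"travel":[7,-2.4,0],"angular":[0,-0.5,0]},{"hand":1,"travel":[11,-3.8,0],"angular":[0,-0.5,0]},{"hand":1,"travel":[15,-5.2,0],"angular":[0,-0.5,0]},{"hand":1,"travel":[17.5,-6.1,0],"angular":[0,-0.5,0]},{"hand":1,"travel":[17.5,-6.1,0],"angular":[0,-0.5,0]},{"hand":1,"travel":[17.5,-6.1,0],"angular":[0,-0.5,0]}]'
python3 - <<'E'
from h import *
for c in ('side','wrist'):
    im=ctrl.get_image(c); cv2.imwrite(f'pics/{c}5.png',im['frame'][:,:,::-1])
    for t in ('tamper_mid','shaker_mid','cup_mid','leveller_mid'):
        print(c,t,[([round(float(v)) for v in d['at']],round(d['confidence'],2)) for d in ctrl.spot_point(c,t)])
goto([639,11,34],yaw=.05)
E
```

```text
clock: 18.05
eef_pos: [637.7, 11.1, 201.5]
tool_rot: [3.14, 0.003, 0.053]
force: [-0.4, -0.8, 0.8]
width: 85.4
side tamper_mid [([465, -59, 57], 0.61)]
side shaker_mid [([470, -138, 58], 0.78), ([638, 8, 8], 0.41), ([639, 166, 9], 0.4)]
side cup_mid [([638, 13, 45], 0.91)]
side leveller_mid [([651, -74, 41], 0.81), ([639, -191, 28], 0.67), ([737, -154, 28], 0.6), ([462, -58, 60], 0.46)]
wrist tamper_mid [([464, -61, 62], 0.77)]
wrist shaker_mid [([470, -143, 55], 0.61)]
wrist cup_mid [([641, 10, 43], 0.64)]
wrist leveller_mid [([637, -194, 27], 0.91), ([647, -75, 37], 0.89), ([736, -163, 29], 0.83)]
now [638.6  11.2 203.3] [179.9  -0.    3. ] w 84.9 F [-0.6 -0.2 -1.1] t 18.55
to [639, 11, 34] travel cm [ 3.000e-02 -1.000e-02  1.693e+01] ang [ 0.1 -0.   0.1]
```

View pics/wrist5.png

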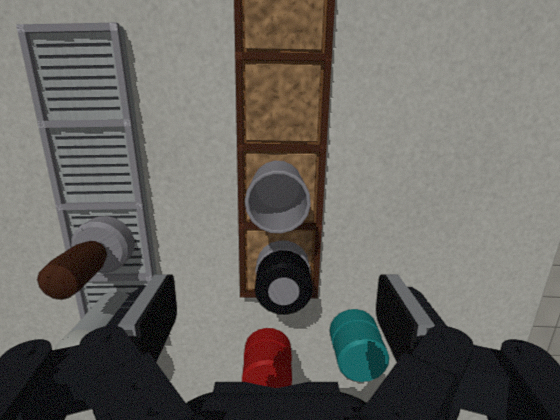

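View pics/side5.png

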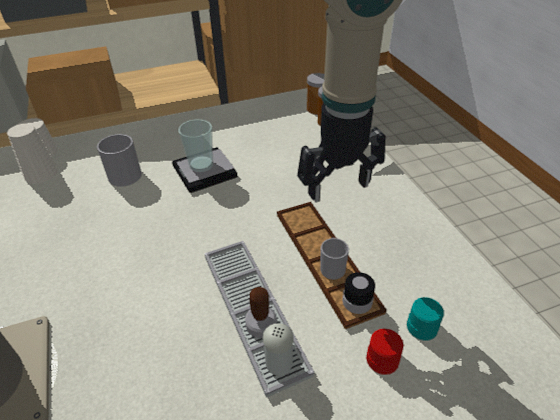

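The tamper stands in the third cell beside the shaker. The cup rim (278,200 in the wrist view) is centred between the fingers, so I'll grip it.

```bash
python3 -m creep '[{"hand":1,"travel":[0,0,4],"angular":[0,0,0]},{"hand":1,"travel":[0,0,8],"angular":[0,0,0]},{"hand":1,"travel":[0,0,11],"angular":[0,0,0]},{"hand":1,"travel":[0,0,13.5],"angular":[0,0,0]},{"hand":1,"travel":[0,0,15.5],"angular":[0,0,0]},{"hand":1,"travel":[0,0,16.7],"angular":[0,0,0]},{"hand":1,"travel":[0,0,16.7],"angular":[0,0,0]},{"hand":1,"travel":[0,0,16.7],"angular":[0,0,0]},{"hand":0.75,"travel":[0,0,16.7],"angular":[0,0,0]},{"hand":0.65,"travel":[0,0,16.7],"angular":[0,0,0]},{"hand":0.55,"travel":[0,0,16.7],"angular":[0,0,0]},{"hand":0,"travel":[0,0,16.7],"angular":[0,0,0]},{"hand":0,"travel":[0,0,16.7],"angular":[0,0,0]},{"hand":0,"travel":[0,0,16.7],"angular":[0,0,0]},{"hand":0,"travel":[0,0,16.7],"angular":[0,0,0]},{"hand":0,"travel":[0,0,16.7],"angular":[0,0,0]},{"hand":0,"travel":[0,0,16.7],"angular":[0,0,0]}]'
python3 - <<'E'
from h import *
s=ctrl.read_state(); z=s['eef_pos'][2]
goto([459.4,21,z+130],[459.4,21,z+5],yaw=.05)
E
```

```text
clock: 20.25
eef_pos: [639.4, 10.9, 37.9]
tool_rot: [3.14, -0.002, 0.052]
force: [-1.6, -0.4, 5.6]
width: 52.5
now [639.4  10.9  37.9] [ 1.799e+02 -1.000e-01  3.000e+00] w 52.5 F [-1.6 -0.4  5.6] t 20.25
to [459.4, 21, np.float64(167.93542153721884)] travel cm [-17.89  -1.93 -13.05] ang [ 0.1 -0.1  0.1]
to [459.4, 21, np.float64(42.93542153721885)] travel cm [-17.92  -1.95  -0.55] ang [ 0.1 -0.1  0.1]
```

```bash
python3 -m creep '[{"hand":0,"travel":[0,0,-1],"angular":[0,0,0]},{"hand":0,"travel":[0,0,-4],"angular":[0,0,0]},{"hand":0,"travel":[0,0,-8],"angular":[0,0,0]},{"hand":0,"travel":[0,0,-11],"angular":[0,0,0]},{"hand":0,"travel":[0,0,-13],"angular":[0,0,0]},{"hand":0,"travel":[-1.4,-0.2,-13],"angular":[0,0,0]},{"hand":0,"travel":[-4,-0.5,-13],"angular":[0,0,0]},{"hand":0,"travel":[-8,-0.9,-13],"angular":[0,0,0]},{"hand":0,"travel":[-12,-1.4,-13],"angular":[0,0,0]},{"hand":0,"travel":[-16,-1.8,-13],"angular":[0,0,0]},{"hand":0,"travel":[-17.9,-1.9,-13],"angular":[0,-0.2,0]},{"hand":0,"travel":[-17.9,-1.9,-13],"angular":[0,-0.2,0]},{"hand":0,"travel":[-17.9,-1.9,-13],"angular":[0,-0.2,0]},{"hand":0,"travel":[-17.9,-1.9,-13],"angular":[0,-0.2,0]},{"hand":0,"travel":[-17.9,-1.9,-10],"angular":[0,-0.2,0]},{"hand":0,"travel":[-17.9,-1.9,-7],"angular":[0,-0.2,0]},{"hand":0,"travel":[-17.9,-1.9,-5],"angular":[0,-0.2,0]},{"hand":0,"travel":[-17.9,-1.9,-4],"angular":[0,-0.2,0]},{"hand":0,"travel":[-17.9,-1.9,-4],"angular":[0,-0.2,0]}]'
python3 - <<'E'
from h import *
for c in ('side','wrist'):
    im=ctrl.get_image(c); cv2.imwrite(f'pics/{c}6.png',im['frame'][:,:,::-1])
    for t in ('cup_mid','tamper_mid'):
        print(c,t,[([round(float(v)) for v in d['at']],round(d['confidence'],2)) for d in ctrl.spot_point(c,t)])
goto([459.4,21,38],yaw=.05)
E
```

```text
clock: 22.15
eef_pos: [459.7, 20.4, 76.4]
tool_rot: [3.14, 0.003, 0.052]
force: [0.4, -0.7, -2.0]
width: 52.2
side cup_mid [([460, 21, 84], 0.7), ([646, -74, 8], 0.53)]
side tamper_mid []
wrist cup_mid [([467, 22, 84], 0.98)]
wrist tamper_mid []
now [460.3  20.7  78.3] [179.9  -0.    3. ] w 52.8 F [-0.1  0.8 -1.9] t 22.45
to [459.4, 21, 38] travel cm [-0.09 -0.04  4.03] ang [ 0.1 -0.   0.1]
```

View pics/wrist6.png

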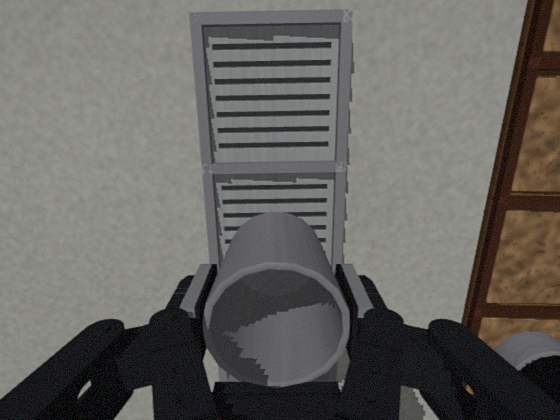

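The cup is centred (275) between the cell's side lips (about 212 and 342). Lowering it now.

```bash
python3 -m creep '[{"hand":0,"travel":[-0.1,0,1.5],"angular":[0,0,0]},{"hand":0,"travel":[-0.1,0,2.7],"angular":[0,0,0]},{"hand":0,"travel":[-0.1,0,3.4],"angular":[0,0,0]},{"hand":0,"travel":[-0.1,0,3.8],"angular":[0,0,0]},{"hand":0,"travel":[-0.1,0,4.0],"angular":[0,0,0]},{"hand":0,"travel":[-0.1,0,4.1],"angular":[0,0,0]},{"hand":0,"travel":[-0.1,0,4.1],"angular":[0,0,0]},{"hand":0,"travel":[-0.1,0,4.1],"angular":[0,0,0]}]'

```

```text
clock: 23.25
eef_pos: [459.5, 20.6, 37.9]
tool_rot: [3.14, -0.002, 0.052]
force: [-1.3, -1.6, 5.2]
width: 52.2
```

```bash
python3 -m creep '[{"hand":0.65,"travel":[0,0,0],"angular":[0,0,0]},{"hand":0.72,"travel":[0,0,0],"angular":[0,0,0]},{"hand":0.85,"travel":[0,0,0],"angular":[0,0,0]},{"hand":1,"travel":[0,0,0],"angular":[0,0,0]},{"hand":1,"travel":[0,0,0],"angular":[0,0,0]},{"hand":1,"travel":[0,0,-3],"angular":[0,0,0]},{"hand":1,"travel":[0,0,-7],"angular":[0,0,0]},{"hand":1,"travel":[0,0,-11],"angular":[0,0,0]},{"hand":1,"travel":[0,0,-15],"angular":[0,0,0]},{"hand":1,"travel":[0,0,-15],"angular":[0,0,0]}]'
python3 - <<'E'
from h import *
goto([649.5,-74.5,190],yaw=.05)
E
```

```text
clock: 24.25
eef_pos: [462.3, 20.8, 192.2]
tool_rot: [3.141, -0.011, 0.052]
force: [1.3, -0.1, 0.3]
width: 85.5
now [462.3  20.8 192.2] [180.   -0.6   3. ] w 85.5 F [ 1.3 -0.1  0.3] t 24.25
to [649.5, -74.5, 190] travel cm [18.19 10.49  0.42] ang [ 0.  -0.6  0.1]
```

```bash
python3 -m creep '[{"hand":1,"travel":[3,1.7,0],"angular":[0,-0.6,0]},{"hand":1,"travel":[7,4,0],"angular":[0,-0.6,0]},{"hand":1,"travel":[11,6.3,0],"angular":[0,-0.6,0]},{"hand":1,"travel":[15,8.6,0],"angular":[0,-0.6,0]},{"hand":1,"travel":[18.2,10.5,0],"angular":[0,-0.6,0]},{"hand":1,"travel":[18.2,10.5,0],"angular":[0,-0.6,0]},{"hand":1,"travel":[18.2,10.5,0],"angular":[0,-0.6,0]}]'
python3 - <<'E'
from h import *
for c in ('side','wrist'):
    im=ctrl.get_image(c); cv2.imwrite(f'pics/{c}7.png',im['frame'][:,:,::-1])
    for t in ('tamper_mid','shaker_mid','cup_mid','leveller_mid'):
        print(c,t,[([round(float(v)) for v in d['at']],round(d['confidence'],2)) for d in ctrl.spot_point(c,t)])
goto([649.5,-74.5,30],yaw=.05)
E
```

```text
clock: 24.95
eef_pos: [648.8, -75.1, 192.6]
tool_rot: [3.141, 0.002, 0.051]
force: [-1.0, 0.9, -0.3]
width: 85.5
side tamper_mid [([463, -59, 60], 0.76)]
side shaker_mid [([470, -142, 58], 0.58)]
side cup_mid [([457, 21, 46], 0.56)]
side leveller_mid [([738, -156, 29], 0.97), ([651, -73, 39], 0.79), ([636, -192, 30], 0.63)]
wrist tamper_mid [([466, -59, 62], 0.94)]
wrist shaker_mid [([466, -143, 52], 0.97)]
wrist cup_mid [([462, 23, 44], 0.58)]
wrist leveller_mid [([738, -158, 30], 0.86), ([648, -73, 36], 0.85), ([468, -60, 58], 0.75), ([465, -19, -5], 0.65), ([638, -193, 30], 0.59)]
now [649.5 -74.3 194.5] [180.  -0.   3.] w 85.4 F [-0.6  0.   0.3] t 25.45
to [649.5, -74.5, 30] travel cm [-1.000e-02  1.000e-02  1.645e+01] ang [ 0.  -0.   0.1]
```

View pics/wrist7.png

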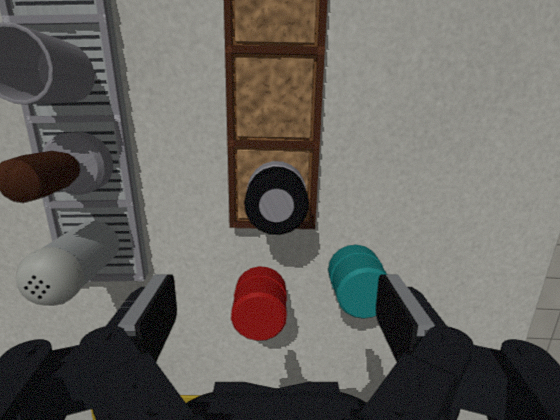

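The leveller (277,200) is centred between the fingers. The red and teal look-alikes are clear, and the other three tools stand in their cells.

```bash
python3 -m creep '[{"hand":1,"travel":[0,0,4],"angular":[0,0,0]},{"hand":1,"travel":[0,0,8],"angular":[0,0,0]},{"hand":1,"travel":[0,0,11],"angular":[0,0,0]},{"hand":1,"travel":[0,0,13.5],"angular":[0,0,0]},{"hand":1,"travel":[0,0,15.2],"angular":[0,0,0]},{"hand":1,"travel":[0,0,16.1],"angular":[0,0,0]},{"hand":1,"travel":[0,0,16.1],"angular":[0,0,0]},{"hand":1,"travel":[0,0,16.1],"angular":[0,0,0]},{"hand":0.75,"travel":[0,0,16.1],"angular":[0,0,0]},{"hand":0.65,"travel":[0,0,16.1],"angular":[0,0,0]},{"hand":0.55,"travel":[0,0,16.1],"angular":[0,0,0]},{"hand":0,"travel":[0,0,16.1],"angular":[0,0,0]},{"hand":0,"travel":[0,0,16.1],"angular":[0,0,0]},{"hand":0,"travel":[0,0,16.1],"angular":[0,0,0]},{"hand":0,"travel":[0,0,16.1],"angular":[0,0,0]},{"hand":0,"travel":[0,0,16.1],"angular":[0,0,0]},{"hand":0,"travel":[0,0,16.1],"angular":[0,0,0]}]'
python3 - <<'E'
from h import *
s=ctrl.read_state(); z=s['eef_pos'][2]
goto([454.1,101,z+130],[454.1,101,z+5],yaw=.05)
E
```

```text
clock: 27.15
eef_pos: [650.2, -74.5, 35.1]
tool_rot: [3.141, -0.002, 0.052]
force: [-1.1, 0.4, 6.3]
width: 52.1
now [650.2 -74.5  35.1] [ 1.8e+02 -1.0e-01  3.0e+00] w 52.1 F [-1.1  0.4  6.3] t 27.15
to [454.1, 101, np.float64(165.06293358639107)] travel cm [-18.63 -18.54 -13.05] ang [ 0.  -0.1  0.1]
to [454.1, 101, np.float64(40.06293358639108)] travel cm [-18.66 -18.55  -0.55] ang [ 0.  -0.1  0.1]
```

```bash
python3 -m creep '[{"hand":0,"travel":[0,0,-1],"angular":[0,0,0]},{"hand":0,"travel":[0,0,-4],"angular":[0,0,0]},{"hand":0,"travel":[0,0,-8],"angular":[0,0,0]},{"hand":0,"travel":[0,0,-11],"angular":[0,0,0]},{"hand":0,"travel":[0,0,-13],"angular":[0,0,0]},{"hand":0,"travel":[-1.4,-1.4,-13],"angular":[0,0,0]},{"hand":0,"travel":[-4,-4,-13],"angular":[0,0,0]},{"hand":0,"travel":[-7,-7,-13],"angular":[0,0,0]},{"hand":0,"travel":[-10,-10,-13],"angular":[0,0,0]},{"hand":0,"travel":[-13,-13,-13],"angular":[0,0,0]},{"hand":0,"travel":[-16,-16,-13],"angular":[0,0,0]},{"hand":0,"travel":[-18,-18,-13],"angular":[0,-0.2,0]},{"hand":0,"travel":[-18.6,-18.5,-13],"angular":[0,-0.2,0]},{"hand":0,"travel":[-18.6,-18.5,-13],"angular":[0,-0.2,0]},{"hand":0,"travel":[-18.6,-18.5,-13],"angular":[0,-0.2,0]},{"hand":0,"travel":[-18.6,-18.5,-10],"angular":[0,-0.2,0]},{"hand":0,"travel":[-18.6,-18.5,-7],"angular":[0,-0.2,0]},{"hand":0,"travel":[-18.6,-18.5,-5],"angular":[0,-0.2,0]},{"hand":0,"travel":[-18.6,-18.5,-4],"angular":[0,-0.2,0]},{"hand":0,"travel":[-18.6,-18.5,-4],"angular":[0,-0.2,0]}]'
python3 - <<'E'
from h import *
for c in ('side','wrist'):
    im=ctrl.get_image(c); cv2.imwrite(f'pics/{c}8.png',im['frame'][:,:,::-1])
    for t in ('leveller_mid','cup_mid'):
        print(c,t,[([round(float(v)) for v in d['at']],round(d['confidence'],2)) for d in ctrl.spot_point(c,t)])
goto([454.1,101,35],yaw=.05)
E
```

```text
clock: 29.15
eef_pos: [455.0, 99.3, 73.6]
tool_rot: [3.14, 0.003, 0.05]
force: [-0.0, 0.2, -1.7]
width: 52.0
side leveller_mid [([639, -192, 31], 0.95), ([460, 98, 81], 0.77), ([738, -153, 28], 0.73)]
side cup_mid [([457, 22, 44], 0.74), ([457, 100, 77], 0.44)]
wrist leveller_mid []
wrist cup_mid []
now [455.4 100.7  75.4] [180.  -0.   3.] w 52.4 F [ 0.8 -0.5 -1.7] t 29.45
to [454.1, 101, 35] travel cm [-0.13 -0.04  4.04] ang [ 0.  -0.   0.1]
```

View pics/side8.png

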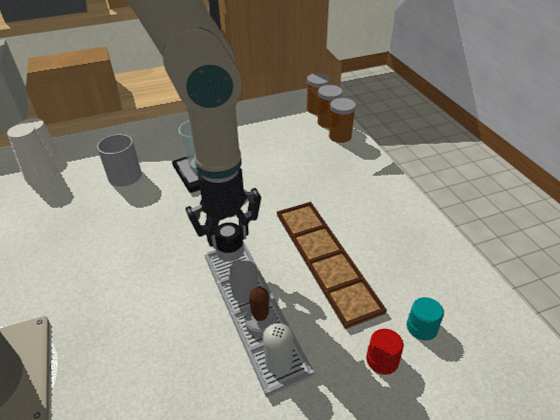

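View pics/wrist8.png

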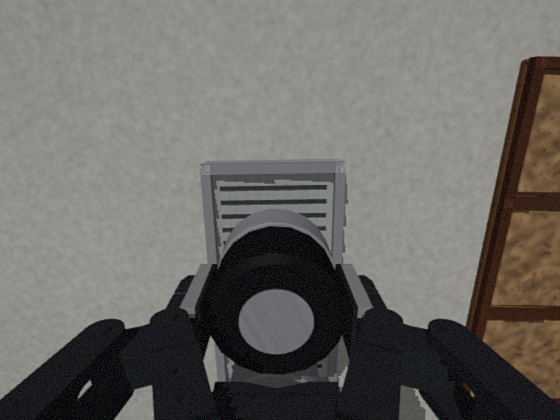

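The leveller (277,290) is centred between the first cell's side lips (210 and 340). In the side view it is at (229,237), over the left end. Lowering it now.

```bash
python3 -m creep '[{"hand":0,"travel":[-0.1,0,1.5],"angular":[0,0,0]},{"hand":0,"travel":[-0.1,0,2.7],"angular":[0,0,0]},{"hand":0,"travel":[-0.1,0,3.4],"angular":[0,0,0]},{"hand":0,"travel":[-0.1,0,3.8],"angular":[0,0,0]},{"hand":0,"travel":[-0.1,0,4.0],"angular":[0,0,0]},{"hand":0,"travel":[-0.1,0,4.1],"angular":[0,0,0]},{"hand":0,"travel":[-0.1,0,4.1],"angular":[0,0,0]},{"hand":0,"travel":[-0.1,0,4.1],"angular":[0,0,0]}]'

```

```text
clock: 30.25
eef_pos: [454.3, 100.6, 35.0]
tool_rot: [-3.141, -0.001, 0.052]
force: [-2.1, -0.4, 6.4]
width: 52.0
```

```bash
python3 -m creep '[{"hand":0.65,"travel":[0,0,0],"angular":[0,0,0]},{"hand":0.72,"travel":[0,0,0],"angular":[0,0,0]},{"hand":0.85,"travel":[0,0,0],"angular":[0,0,0]},{"hand":1,"travel":[0,0,0],"angular":[0,0,0]},{"hand":1,"travel":[0,0,0],"angular":[0,0,0]},{"hand":1,"travel":[0,0,-3],"angular":[0,0,0]},{"hand":1,"travel":[0,0,-7],"angular":[0,0,0]},{"hand":1,"travel":[0,0,-11],"angular":[0,0,0]},{"hand":1,"travel":[0,0,-15],"angular":[0,0,0]},{"hand":1,"travel":[0,0,-18],"angular":[0,0,0]},{"hand":1,"travel":[4,-0.5,-18],"angular":[0,0,0]},{"hand":1,"travel":[9,-1,-18],"angular":[0,0,0]},{"hand":1,"travel":[14,-1.5,-18],"angular":[0,0,0]},{"hand":1,"travel":[18,-2,-18],"angular":[0,0,0]},{"hand":1,"travel":[18,-2,-18],"angular":[0,0,0]},{"hand":1,"travel":[18,-2,-18],"angular":[0,0,0]}]'
python3 - <<'E'
from h import *
Rk=R.from_euler('z',3.9,degrees=True)
for c in ('side','wrist','top'):
    im=ctrl.get_image(c); cv2.imwrite(f'pics/{c}9.png',im['frame'][:,:,::-1])
    for t in ('tamper_mid','shaker_mid','cup_mid','leveller_mid','glass_mid'):
        for d in ctrl.spot_point(c,t)[:3]:
            print(c,t,np.round(d['at']),'rack',np.round(Rk.inv().apply(np.array(d['at'])-[462.3,-18.8,0])),round(d['confidence'],2))
rackfit('side')
a=cv2.imread('pics/side9.png')[210:400,180:400]; b=cv2.imread('pics/wrist9.png')
a=cv2.resize(a,(440,380),interpolation=2); b=cv2.resize(b,(360,270)); b=cv2.copyMakeBorder(b,0,110,0,0,0)
cv2.imwrite('pics/f9.png',cv2.hconcat([a,b]))
E
```

```text
clock: 31.85
eef_pos: [632.5, 129.5, 214.0]
tool_rot: [3.141, 0.001, 0.052]
force: [-1.1, -0.1, -0.3]
width: 85.3
side tamper_mid [463. -62.  61.] rack [ -3. -43.  61.] 0.98
side shaker_mid [ 470. -141.   56.] rack [  -1. -123.   56.] 0.59
side cup_mid [458.  20.  42.] rack [-2. 39. 42.] 0.86
side leveller_mid [ 638. -190.   30.] rack [ 164. -183.   30.] 0.93
side leveller_mid [ 739. -155.   28.] rack [ 266. -154.   28.] 0.92
side leveller_mid [458.  99.  38.] rack [  4. 118.  38.] 0.76
side glass_mid [474. 432.  80.] rack [ 42. 449.  80.] 0.94
wrist cup_mid [466.  22.  43.] rack [ 6. 41. 43.] 0.73
wrist leveller_mid [451. 103.  40.] rack [ -3. 123.  40.] 0.63
top tamper_mid [467. -55.  56.] rack [  2. -37.  56.] 0.57
top shaker_mid [ 470. -137.   59.] rack [  -1. -118.   59.] 0.66
top leveller_mid [ 738. -163.   22.] rack [ 266. -163.   22.] 0.87
top glass_mid [470. 434.  78.] rack [ 39. 452.  78.] 0.79
side 0.76 3501 [462.4 -22.5] [ 88.3 333.9] 4.18
```

View pics/f9.png

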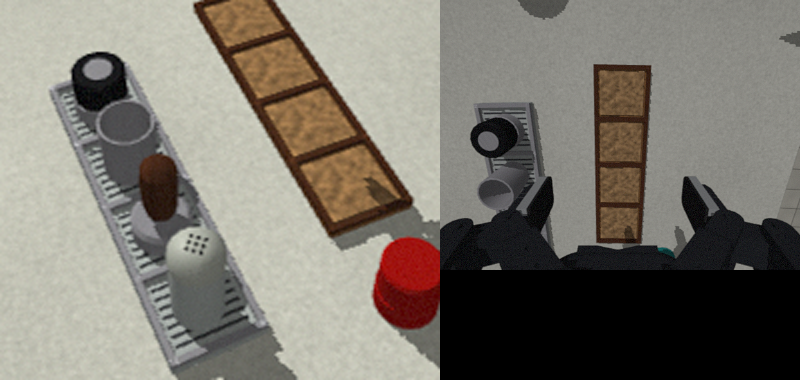

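The final picture shows all four tools standing upright in their cells. From the left they are the leveller (98,80), cup (125,140), tamper (158,200) and shaker (195,275). The wooden rack is empty, so I'm handing in.

```bash
python3 -c "
from cell import ctrl
print(ctrl.finish_job())"
```

```text
the job is handed in; nothing more can be done
None
```

I moved all four tools to the metal rack in reverse order and handed the job in. From the left the row is now leveller, cup, tamper, shaker. It took about 32 s of the 96 s allowed.

**Tools:** The last pictures show each one upright in its own cell, released, with the arm clear. The networks put every tool within about 6 mm of its cell centre and 4 mm of its expected height. That is close to how accurate they are, so the heights sit at the edge of the ±4 mm limit. The better evidence for height is that each tool was set down at the gripper height at which it was picked up (both racks' floors are 11 mm up), with the force reading showing contact.

**Glass and look-alikes:** The glass reads where it was at the start, to within about 3 mm. I did not touch the red and turquoise look-alikes.

**Disagreements and misses:**
- The side camera's fit put the rack centre about 4 mm farther along the row than the top camera's. I used the top camera's value.
- In the last check the top camera did not report the cup or the real leveller. The side and wrist cameras did.

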